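# File the glass-plate boxes by height

## Task

Finish the row on the galvanised shelf: file the four glass-plate boxes from the tray in its four empty bays, one to a bay, so that the heights step down all along the row from the tall box already standing at one end to the small one at the other. Stand each box upright, square in the middle of its bay with its label facing out and its spine in line with the two filed ones, keeping it upright on the way and setting it down gently, for it holds glass. Do not disturb the two filed boxes, or the brush and stapler lying on the tray.

Things in the scene. Friction and masses are not known exactly. Their poses are not given: they have to be found in the camera images.
- box_buff: Buff (cardboard-coloured) glass-plate box upright on the tray, tallest of the four loose ones: 156 mm high, 105 deep, 34 thick, 0.2 to 0.75 kg. Origin under the spine's foot: it fills x 0 to 105, y -17 to 17, z 0 to 156 mm of its frame; its -x face is the spine, with a white label that wraps 20 mm over the top. At the start the spine faces the robot (-x) within about 0.5 rad.
- box_blue: Dark blue glass-plate box upright on the tray, second tallest of the four loose ones: 138 mm high, 96 deep, 34 thick, 0.2 to 0.75 kg. Origin under the spine's foot: it fills x 0 to 96, y -17 to 17, z 0 to 138 mm of its frame; its -x face is the spine, with a white label that wraps 20 mm over the top. At the start the spine faces the robot (-x) within about 0.5 rad.
- box_green: Dark green glass-plate box upright on the tray, third tallest of the four loose ones: 120 mm high, 88 deep, 34 thick, 0.2 to 0.75 kg. Origin under the spine's foot: it fills x 0 to 88, y -17 to 17, z 0 to 120 mm of its frame; its -x face is the spine, with a white label that wraps 20 mm over the top. At the start the spine faces the robot (-x) within about 0.5 rad.
- box_red: Dark red glass-plate box upright on the tray, shortest of the four loose ones: 102 mm high, 80 deep, 34 thick, 0.2 to 0.75 kg. Origin under the spine's foot: it fills x 0 to 80, y -17 to 17, z 0 to 102 mm of its frame; its -x face is the spine, with a white label that wraps 20 mm over the top. At the start the spine faces the robot (-x) within about 0.5 rad.
- shelf: Fixed galvanised shelf, 450 x 150 mm, turned up to 0.12 rad. Origin under its centre, on the table; deck 30 mm up, open top and front, front edge at x = -75 mm (robot side). Six bays centred at y = -185, -111, -37, 37, 111, 185 mm, 71 mm clear; above the deck dividers rise 45, end panels 85, back stop 20 mm. End bays are occupied, the inner four empty; boxes in neighbouring bays stand 40 mm apart.
- filed_tall: Near-black box already filed, loose, in one end bay of the shelf (either end): 174 mm high, 112 deep, 34 thick, 0.7 kg; frame as for the loose boxes (origin under the spine's foot, spine to -x). Its spine stands 12 mm behind the shelf's front edge (x = -63 mm in the shelf's frame).
- filed_small: Mid-grey box already filed, loose, in the other end bay: 84 mm high, 72 deep, 34 thick, 0.25 kg; frame and spine as for filed_tall.
- tray: Fixed plywood tray, 310 (x) by 410 mm (y), beside the shelf on the robot's other side; floor 8 mm and rim 16 mm above the table, origin under its centre. The four boxes, brush and stapler stand on its floor in two rows of three, in any order, some 125 mm apart side by side and 140 mm spine to spine.
- brush: Loose dusting brush lying on the tray, a bystander: pale wood, cream bristles, 103 mm long, 44 wide, 14 high; origin under its handle's end, it runs to its +x.
- stapler: Loose black and steel stapler on the tray, a bystander: 106 mm long, 34 wide, 37 high; origin under its front end, it runs to its +x.
Things that resemble listed ones, but are neither listed nor needed, are in the scene too. Leave any orange or yellow look-alike of the filed_tall alone. What is shaped like the box_blue but orange is not meant.

How it is judged:
At the end, for the whole second after the job is handed in: Buff, blue, green, red in the inner bays, in that order from filed_tall to filed_small: within 16 mm of bay centres, spines within 15 mm of the filed line, labels front, within 0.2 rad of square, upright (0.06 rad), on the deck, at rest; filed boxes moved under 15 mm, brush and stapler under 25 mm (x of box_buff in the frame of shelf between -0.078 and -0.048 m and z of box_buff in the frame of shelf between 0.026 and 0.034 m and angle between the x axis of each of box_buff, box_blue, box_green, box_red and the x axis of shelf, either way round below 0.2 rad and angle between each of box_buff, box_blue, box_green, box_red's own z axis and vertical below 0.06 rad and linear speed of each of box_buff, box_blue, box_green, box_red below 0.02 m/s and angular speed of each of box_buff, box_blue, box_green, box_red below 0.1 rad/s and x of box_blue in the frame of shelf between -0.078 and -0.048 m and z of box_blue in the frame of shelf between 0.026 and 0.034 m and x of box_green in the frame of shelf between -0.078 and -0.048 m and z of box_green in the frame of shelf between 0.026 and 0.034 m and x of box_red in the frame of shelf between -0.078 and -0.048 m and z of box_red in the frame of shelf between 0.026 and 0.034 m and ((y of filed_tall in the frame of shelf above 0 m and y of box_buff in the frame of shelf between 0.095 and 0.127 m and y of box_blue in the frame of shelf between 0.021 and 0.053 m and y of box_green in the frame of shelf between -0.053 and -0.021 m and y of box_red in the frame of shelf between -0.127 and -0.095 m) or (y of filed_tall in the frame of shelf below 0 m and y of box_buff in the frame of shelf between -0.127 and -0.095 m and y of box_blue in the frame of shelf between -0.053 and -0.021 m and y of box_green in the frame of shelf between 0.021 and 0.053 m and y of box_red in the frame of shelf between 0.095 and 0.127 m)) and distance of each of filed_tall, filed_small from where it was at the start of the episode below 0.015 m and distance of each of brush, stapler from where it was at the start of the episode below 0.025 m); the robot touches nothing.
It fails at once if a box already filed is pushed more than 15 mm or tipped (distance of any of filed_tall, filed_small from where it was at the start of the episode above 0.015 m or angle between any of filed_tall, filed_small's own z axis and vertical above 0.3 rad).
It fails at once if the brush or the stapler is pushed more than 25 mm (distance of any of brush, stapler from where it was at the start of the episode above 0.025 m).
It fails at once if a glass-plate box is tipped more than 0.4 rad (23 degrees) (angle between any of box_buff, box_blue, box_green, box_red's own z axis and vertical above 0.4 rad).
It fails at once if a glass-plate box is dropped or banged on the shelf (over 80 N) (contact force between any of box_buff, box_blue, box_green, box_red and shelf above 80 N).
It also fails if it takes over 118 s, if anything falls off the work surface, if the arm or the gripper's body presses on something with over 40 N, if the wrist force passes 120 N, or if a joint passes its speed limit or range.

## Robot

A 7-joint arm with a two-finger parallel gripper is mounted at the origin on the work surface. World frame = base frame: x ahead of the robot, y to its left, z up, the work surface at z = 0. Lengths are in m, angles in rad, forces in N, time in s.
With the tool pointing down it reaches from about 0.4 to 0.925 m from the base axis. Payload 4.1 kg.
Tool frame: the origin (TCP) lies midway between the tips of the shut fingers; the grasp point (between the pads) lies 19 mm behind it; z points along the fingers, y is the line along which they close (so a half turn about z gives the same grasp; the last joint's range is limited). The gripper opens to 85 mm and grips with 20 to 120 N. Pads are 22 mm wide; open, the fingers measure 114 mm over their backs; the gripper's body (76 mm by 85 mm) begins 54 mm behind the grasp point. The pads swing forward as they close: fully open they stand 13 mm farther back than shut.
Start: joints at [-1.422, 0.398, 0.045, 1.537, -0.019, 1.207, -0.051], TCP at [0.159, 0.63, 0.2] pointing down, gripper open.
Joint ranges: [-2.82, 2.82], [-0.49, 2.23], [-1.37, 1.46], [0, 2.46], [-1.36, 4.5], [0.23, 2], [-2.94, 2.94]. Speed limits (rad/s): [2.57, 2.57, 3.14, 3.14, 3.14, 3.14, 3.14].

## Interface

Orientations are given as a 3x3 rotation matrix whose columns are the frame's x, y, z axes.
In Python, from bench import r gives the robot as it stands.
- The arm moves only by the tool move_arm, never from a script. Its argument "plan" is text: rows parted by semicolons, each of 7 numbers parted by spaces: the shift along the tool's x, y, z in m, then the turn, a rotation vector about the tool's x, y, z in degrees, then the finger opening in m, from 0 to 0.0854. A call has 1 to 5 rows; each row is the pose to reach, as a shift and turn from the pose commanded when the call began, along the tool's axes at that moment; what a row does not reach only later rows make up. A row lasts 1/8 s, in which the tool goes at most 62.5 mm and 10.7 degrees, less where a joint would pass 70% of its speed; a pose out of reach is approached as far as the arm can. A call with a gripper value outside its range is refused whole. The fingers move at their own pace and stop on an object; the grip force is fixed at half the most. Time passes only in rows, so rows that repeat a pose let the fingers close. It gives the time, the measured TCP pose, the force, the opening and the grip force at its end, in the units of the state.
- r.observe(): the state, without advancing time (a new reading comes with each control period).
- r.camera(name): name is "side" or "top"; returns a dict with "frame" (384x512x3 uint8, red, green, blue), "K" (3x3 intrinsics, pixels), "T" (4x4, takes a point from camera to world coordinates). Camera axes: x right, y up, looking along -z (the intrinsics and any distortion apply to the point x, -y, -z); pixel columns grow to the right and rows downward; lengths in m; the calibration is good to about 2 mm. A picture is of the moment at which its call begins. There is no depth.
- r.hand_in(): hands the job in; it is judged then, once.
The state is a dict: "t": time; "joint_positions": joint angles; "joint_vel": joint speeds; "effort": joint torques, N m; "eef_pos": TCP position; "ee_rot": TCP orientation; "force": force on the tool from outside, world axes, zero at the start; "wrist_torque": the same for the moment, N m; "grip_width": finger opening in m; "finger_force": force on a finger pad.
Only numpy, scipy, OpenCV 4.12 (cv2) and the standard library are available. Lean on these libraries where they do the work, as an engineer would, in place of code of your own. Each camera call takes 0.05 s, during which the arm holds its last target. There are 200 camera calls.

## Working session

There is one attempt and no reset: what is moved stays moved. The work goes in short steps, Python scripts to look and compute and a tool call to move; the robot and the scene stay as the last step left them, time stands still between calls to the robot, and variables do not carry over. Pictures are saved under pics/ and viewed, at most 14 in all, crops included, and the job is handed in when it is done.

Besides the shell and the picture viewer there is one more tool, called after "Request:" as a command line: name --argument value ..., lists and objects as JSON in quotes. move_arm: Moves the arm, as the interface text tells. Its arguments: {"type":"object","properties":{"plan":{"type":"string"}},"required":["plan"]}

```bash
ls; mkdir -p pics
python3 - <<'E'
from bench import r
import cv2,numpy as np
np.set_printoptions(precision=4,suppress=True)
s=r.observe()
print(s['t'],s['eef_pos'],s['ee_rot'],s['grip_width'])
for n in('top','side'):
    c=r.camera(n); cv2.imwrite(f'pics/{n}0.png',cv2.resize(c['frame'][:,:,::-1],(800,600),interpolation=cv2.INTER_CUBIC)); cv2.imwrite(f'{n}_raw.png',c['frame'][:,:,::-1]);np.savez(f'{n}.npz',K=c['K'],T=c['T']);print(c.keys(),c['K'],c['T'])
E
```

```text
pics
0.0 [0.1592 0.6295 0.1991] [[-0.9695  0.2452 -0.0004]
 [ 0.2452  0.9695 -0.0019]
 [-0.0001 -0.002  -1.    ]] 0.08548962462731773
dict_keys(['frame', 'K', 'T']) [[361.5988   0.     254.0075]
 [  0.     361.5988 187.7515]
 [  0.       0.       1.    ]] [[ 0.003   0.9976 -0.0696  0.3315]
 [-1.      0.0034  0.0048  0.0106]
 [ 0.0051  0.0696  0.9976  1.0887]
 [ 0.      0.      0.      1.    ]]
dict_keys(['frame', 'K', 'T']) [[444.1049   0.     257.5274]
 [  0.     444.1049 197.8805]
 [  0.       0.       1.    ]] [[ 0.4029  0.5236 -0.7507 -0.6784]
 [-0.915   0.2103 -0.3444 -0.4861]
 [-0.0225  0.8256  0.5638  0.8708]
 [ 0.      0.      0.      1.    ]]
```

View pics/top0.png

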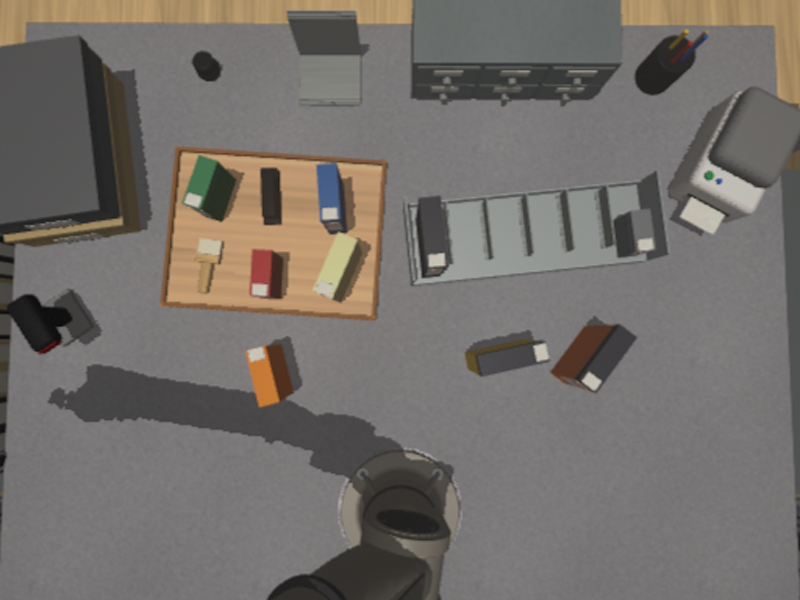

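View pics/side0.png

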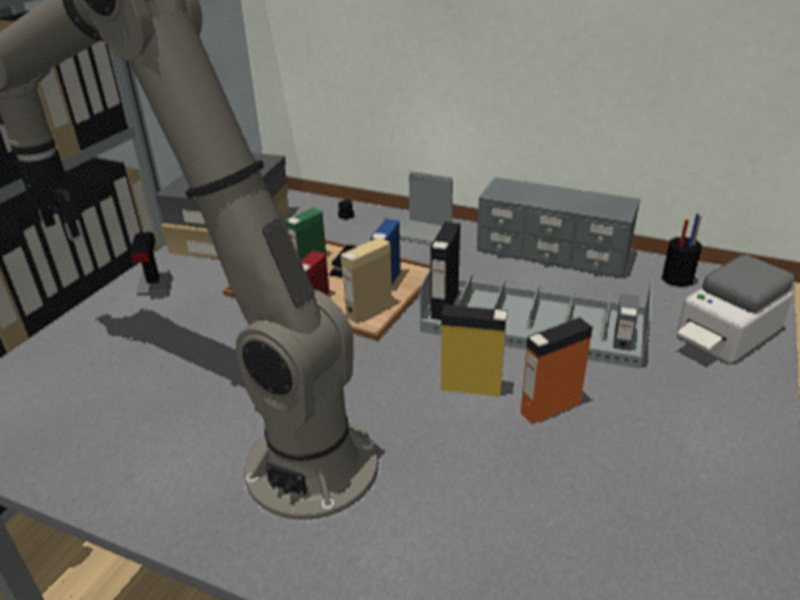

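The top view shows the tray at left: green (208,188), stapler (270,195) and blue (330,195) in the back row, then brush (207,262), red (265,272) and buff (338,265). The shelf is at right, with filed_tall at its left (+y) end (432,235) and filed_small at its right end (636,232). The orange and yellow decoys stand in front of the shelf. I'll zoom in for the corners.

Run:
```python
import cv2
f=cv2.imread('top_raw.png')
a=f[92:207,100:252]; b=f[105:187,252:432]
cv2.imwrite('pics/tray.png',cv2.resize(a,None,fx=5,fy=5,interpolation=cv2.INTER_CUBIC))
cv2.imwrite('pics/shelf.png',cv2.resize(b,None,fx=4.4,fy=4.4,interpolation=cv2.INTER_CUBIC))
```

```text
(no output)
```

View pics/tray.png

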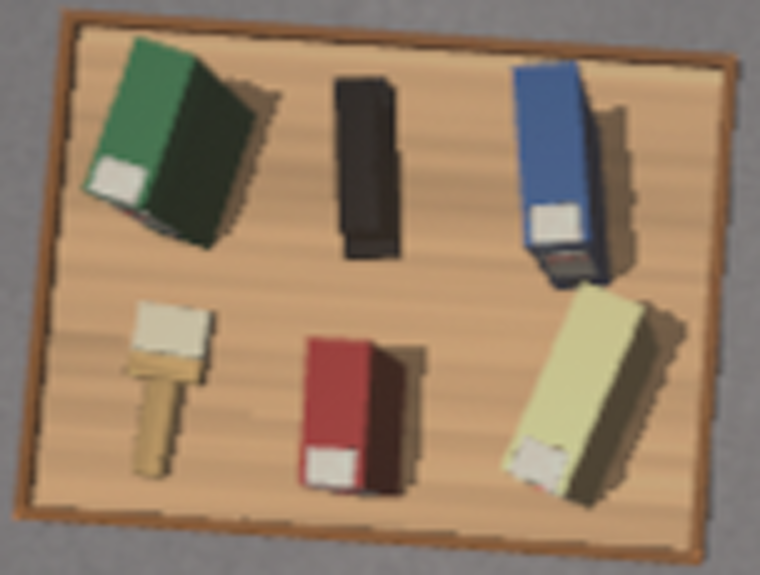

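View pics/shelf.png

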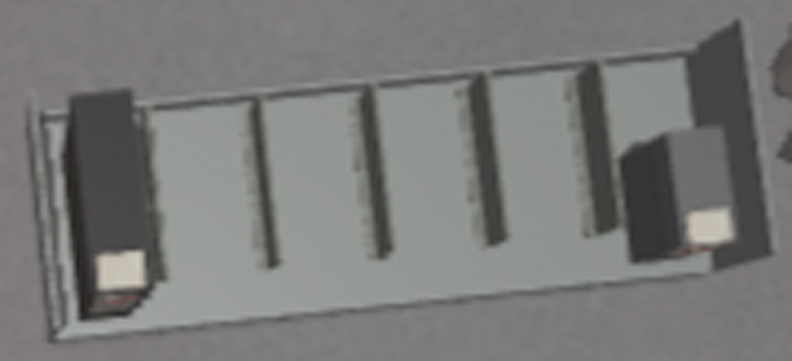

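The tray and shelf crops give clear top-face corners for all six boxes. In tray crop pixels the spine-left corners are green (83,188), blue (526,243), red (301,487) and buff (501,466). In shelf crop pixels, tall is (82,292) and small is (683,248). I'll back-project these at the known heights and check them against the known sizes.

```bash
cat > h.py <<'E'
import numpy as np,cv2,json
np.set_printoptions(precision=4,suppress=True)
d=np.load('top.npz');K,T=d['K'],d['T']
def unproj(uv,z):
    uv=np.atleast_2d(np.float64(uv)); p=np.c_[uv,np.ones(len(uv))]@np.linalg.inv(K).T
    p=p*[1,-1,-1]@T[:3,:3].T; o=T[:3,3]
    return (o+p*((z-o[2])/p[:,2])[:,None])[:,:2]
def proj(P,c=None):
    k,t=(K,T) if c is None else (c['K'],c['T'])
    q=(np.atleast_2d(P)-t[:3,3])@t[:3,:3]*[1,-1,-1]@k.T
    return q[:,:2]/q[:,2:]
def rigid(A,B): # B ~ R A + t
    a,b=A.mean(0),B.mean(0); H=(A-a).T@(B-b)
    th=np.arctan2(H[0,1]-H[1,0],H[0,0]+H[1,1]); R=np.array([[np.cos(th),-np.sin(th)],[np.sin(th),np.cos(th)]])
    t=b-R@a; return th,t,np.linalg.norm(A@R.T+t-B,axis=1)
dims=dict(buff=(.105,.156),blue=(.096,.138),green=(.088,.12),red=(.08,.102),tall=(.112,.174),small=(.072,.084))
def box(n,uv,base):
    D,h=dims[n]; w=unproj(uv,base+h)
    A=np.array([[0,.017],[0,-.017],[D,-.017],[D,.017]])
    return rigid(A,w)+((np.linalg.norm(w-np.roll(w,-1,0),axis=1)),)
E
python3 - <<'E'
from h import *
tr=lambda a:(np.array(a)+.5)/5-.5+[100,92]
sh=lambda a:(np.array(a)+.5)/4.4-.5+[252,105]
C=dict(green=[(83,188),(148,211),(197,57),(137,37)],blue=[(526,243),(584,243),(577,62),(514,68)],red=[(301,487),(367,492),(370,340),(307,338)],buff=[(501,466),(568,496),(647,305),(583,284)])
P={}
for n,c in C.items():
    th,t,e,L=box(n,tr(c),.008); P[n]=[*t,th]; print(n,t,th,'res',e,'sides',L)
S={}
for n,c in dict(tall=[(83,292),(150,290),(131,90),(70,96)],small=[(683,248),(735,243),(722,126),(667,133)]).items():
    th,t,e,L=box(n,sh(c),.03); S[n]=t; print(n,t,th,'res',e,'sides',L)
th,t,e=rigid(np.array([[-.063,.185],[-.063,-.185]]),np.array([S['tall'],S['small']]))
print('shelf',th,t,e)
# deck front edge/back check in shelf frame, divider front tops z=.075
R=np.array([[np.cos(th),-np.sin(th)],[np.sin(th),np.cos(th)]])
print('deck front',(unproj(sh([(58,338),(300,315),(715,272)]),.03)-t)@R)
print('divider front top',(unproj(sh([(272,267),(383,257),(500,243),(605,233)]),.075)-t)@R)
P['shelf']=[*t,th]; json.dump(P,open('P.json','w'))
E
```

```text
green [0.5488 0.3596] -0.2998825291630684 res [0.0017 0.0019 0.0006 0.0004] sides [0.0373 0.0878 0.0344 0.0871]
blue [0.5225 0.1209] 0.06303919249115432 res [0.0021 0.0019 0.0006 0.0008] sides [0.0306 0.0973 0.0336 0.0942]
red [0.3954 0.2434] -0.01622575880016644 res [0.0007 0.0024 0.0009 0.0014] sides [0.0359 0.083  0.0343 0.0814]
buff [0.3954 0.1277] -0.3928610318493759 res [0.0021 0.0017 0.0013 0.0015] sides [0.0377 0.1065 0.0348 0.1029]
tall [ 0.4358 -0.0528] 0.07758937085913521 res [0.0018 0.0021 0.0008 0.0004] sides [0.0375 0.114  0.0346 0.1114]
small [ 0.4762 -0.4262] 0.09994830705621317 res [0.0008 0.001  0.0012 0.0002] sides [0.0325 0.0736 0.0347 0.0725]
shelf 0.10773065318100018 [ 0.5186 -0.2327] [0.0028 0.0028]
deck front [[-0.0717  0.2155]
 [-0.0732  0.0527]
 [-0.0734 -0.228 ]]
divider front top [[-0.0443  0.0759]
 [-0.0452  0.0042]
 [-0.0441 -0.0719]
 [-0.0447 -0.14  ]]
```

Run:
```python
from h import *
P=json.load(open('P.json')); f=cv2.imread('top_raw.png')
def ov(off,size,s,name,items):
    im=cv2.resize(f[off[1]:off[1]+size[1],off[0]:off[0]+size[0]],None,fx=s,fy=s,interpolation=cv2.INTER_CUBIC)
    for pose,pts,col in items:
        x,y,th=pose;R=np.array([[np.cos(th),-np.sin(th)],[np.sin(th),np.cos(th)]])
        pts=np.array(pts,float);W=np.c_[pts[:,:2]@R.T+[x,y],pts[:,2]]
        uv=(proj(W)-off+.5)*s-.5
        cv2.polylines(im,[np.int32(uv*8+4)],False,col,1,cv2.LINE_AA,3)
    return im
s=P['shelf'];it=[]
it.append((s,[(-.075,.225,.03),(-.075,-.225,.03)],(0,0,255)))
it.append((s,[(-.075,.225,.0),(-.075,-.225,.0)],(0,255,255)))
it.append((s,[(.075,.225,.05),(.075,-.225,.05)],(0,0,255)))
it.append((s,[(.075,-.225,.115),(-.075,-.225,.115)],(255,0,255)))
for y in(.148,.074,0,-.074,-.148): it.append((s,[(.075,y,.075),(-.045,y,.075),(-.045,y,.03)],(0,255,0)))
for n,y in(('tall',.185),('small',-.185)):
    D,h=dims[n];h+=.03;x=-.063
    it.append((s,[(x,y+.017,h),(x,y-.017,h),(x+D,y-.017,h),(x+D,y+.017,h),(x,y+.017,h),(x,y+.017,.03),(x,y-.017,.03),(x,y-.017,h)],(255,100,0)))
a=ov((252,105),(180,82),4.4,'s',it)
it=[]
for n in('buff','blue','green','red'):
    D,h=dims[n];h+=.008
    it.append((P[n],[(0,.017,h),(0,-.017,h),(D,-.017,h),(D,.017,h),(0,.017,h),(0,.017,.008),(0,-.017,.008),(0,-.017,h),(D,-.017,h),(D,-.017,.008),(0,-.017,.008)],(255,255,0)))
b=ov((100,92),(152,115),5,'t',it)
cv2.imwrite('pics/ovs.png',a);cv2.imwrite('pics/ovt.png',b)
```

```text
(no output)
```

View pics/ovs.png

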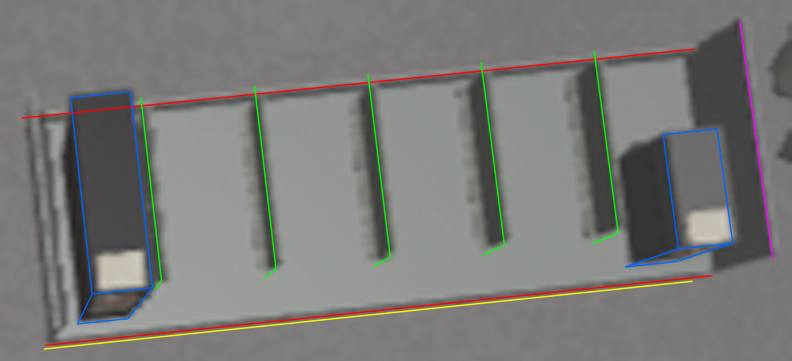

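View pics/ovt.png

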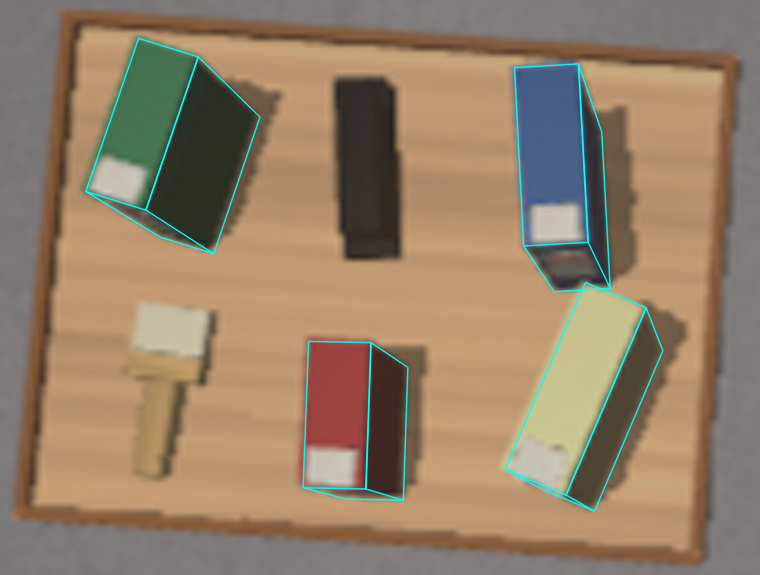

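The overlays match to about 2 mm. Next is a planning helper, starting with the buff box.

```bash
cat > plan.py <<'E'
from h import *
P=json.load(open('P.json'))
bayY=dict(buff=.111,blue=.037,green=-.037,red=-.111)
def Rz(t): return np.array([[np.cos(t),-np.sin(t)],[np.sin(t),np.cos(t)]])
def grasp(n): # TCP xy, tool yaw (deg), z
    x,y,t=P[n]; D,h=dims[n]; return np.r_[np.array([x,y])+Rz(t)@[D/2,0],.008+h-.042], 180+np.degrees(t)
def place(n):
    x,y,t=P['shelf']; D,h=dims[n]; return np.r_[np.array([x,y])+Rz(t)@[-.063+D/2,bayY[n]],.03+h-.042], 180+np.degrees(t)
def state():
    from bench import r
    s=r.observe(); return s
def delta(pos,rot,tgt,yaw):
    a=np.degrees(np.arctan2(rot[1,0],rot[0,0])); return rot.T@(np.array(tgt)-pos), -((yaw-a+180)%360-180)
def report(tgt,yaw,s=None,steps=8):
    s=s or state()
    d,w=delta(s['eef_pos'],s['ee_rot'],tgt,yaw)
    print('t',round(s['t'],2),'pos',s['eef_pos'],'zaxis',s['ee_rot'][:,2],'F',s['force'],'w',round(s['grip_width'],4))
    print(' tool shift mm',(d*1000).round(1),'turn z deg',round(w,2))
E
python3 - <<'E'
from plan import *
for n in bayY: print(n,*grasp(n),*place(n))
g,y=grasp('buff'); report(np.r_[g[:2],.24],y)
E
```

```text
buff [0.4439 0.1076 0.122 ] 157.49072093987616 [ 0.4962 -0.1235  0.144 ] 186.17251175145893
blue [0.5704 0.1239 0.104 ] 183.61187967365592 [ 0.4997 -0.1976  0.126 ] 186.17251175145893
green [0.5908 0.3466 0.086 ] 162.81799672924734 [ 0.5037 -0.2716  0.108 ] 186.17251175145893
red [0.4354 0.2427 0.068 ] 179.07033250135322 [ 0.5077 -0.3456  0.09  ] 186.17251175145893
t 0.1 pos [0.1592 0.6295 0.1993] zaxis [-0.0003 -0.0017 -1.    ] F [0.1583 0.0089 0.9512] w 0.0857
 tool shift mm [-403.9 -436.3  -39.9] turn z deg 8.32
```

Request:
move_arm --plan "-0.02 -0.022 -0.01 0 0 0 0.062; -0.05 -0.055 -0.02 0 0 0 0.062; -0.08 -0.087 -0.03 0 0 0 0.062; -0.11 -0.12 -0.04 0 0 0 0.062; -0.14 -0.152 -0.04 0 0 0 0.062"

```text
t: 0.72
eef_pos: [0.2587, 0.4473, 0.2408]
ee_rot: [[-0.969, 0.245, 0.001], [0.245, 0.969, 0.001], [-0.0, 0.001, -1.0]]
force: [0.4, -0.2, 0.5]
grip_width: 0.0622
finger_force: 0.0
```

Request:
move_arm --plan "-0.03 -0.033 0 0 0 0 0.062; -0.06 -0.065 0 0 0 0 0.062; -0.09 -0.098 0 0 0 0 0.062; -0.12 -0.13 0 0 0 0 0.062; -0.15 -0.162 0 0 0 0 0.062"

```text
t: 1.35
eef_pos: [0.3639, 0.2531, 0.24]
ee_rot: [[-0.969, 0.245, -0.0], [0.245, 0.969, -0.0], [0.0, -0.0, -1.0]]
force: [1.3, 0.2, -0.5]
grip_width: 0.0621
finger_force: 0.0
```

Request:
move_arm --plan "-0.03 -0.032 0 0 0 2 0.062; -0.06 -0.065 0 0 0 4 0.062; -0.09 -0.097 0 0 0 6 0.062; -0.105 -0.113 0 0 0 8.3 0.062; -0.114 -0.122 0 0 0 8.3 0.062"

```text
t: 1.98
eef_pos: [0.4442, 0.1082, 0.24]
ee_rot: [[-0.924, 0.383, -0.001], [0.383, 0.924, 0.0], [0.001, 0.0, -1.0]]
force: [-0.3, 0.8, -0.1]
grip_width: 0.062
finger_force: 0.0
```

```bash
python3 -c "
from plan import *
g,y=grasp('buff'); report(g,y)"
```

```text
t 1.98 pos [0.4442 0.1082 0.24  ] zaxis [-0.0006  0.0004 -1.    ] F [-0.293   0.7701 -0.1406] w 0.062
 tool shift mm [  0.   -0.6 118. ] turn z deg -0.01
```

Request:
move_arm --plan "0 -0.0006 0.03 0 0 0 0.062; 0 -0.0006 0.06 0 0 0 0.062; 0 -0.0006 0.085 0 0 0 0.062; 0 -0.0006 0.105 0 0 0 0.062; 0 -0.0006 0.118 0 0 0 0.062"

```text
t: 2.6
eef_pos: [0.4431, 0.1091, 0.1211]
ee_rot: [[-0.925, 0.38, -0.002], [0.38, 0.925, -0.0], [0.001, -0.001, -1.0]]
force: [-0.7, 0.1, 0.8]
grip_width: 0.0619
finger_force: 0.0
```

Request:
move_arm --plan "0 0 0 0 0 0 0.05; 0 0 0 0 0 0 0.045; 0 0 0 0 0 0 0.038; 0 0 0 0 0 0 0.02; 0 0 0 0 0 0 0.02"

```text
t: 3.22
eef_pos: [0.4447, 0.1084, 0.1233]
ee_rot: [[-0.924, 0.383, 0.002], [0.383, 0.924, 0.001], [-0.001, 0.002, -1.0]]
force: [-1.3, 0.9, 6.8]
grip_width: 0.0324
finger_force: 61.1
```

Request:
move_arm --plan "0 0 0 0 0 0 0.02; 0 0 -0.001 0 0 0 0.02; 0 0 -0.003 0 0 0 0.02; 0 0 -0.008 0 0 0 0.02; 0 0 -0.015 0 0 0 0.02"

```text
t: 3.85
eef_pos: [0.443, 0.1075, 0.1368]
ee_rot: [[-0.924, 0.383, -0.002], [0.383, 0.924, -0.001], [0.001, -0.001, -1.0]]
force: [-0.4, 0.3, -7.4]
grip_width: 0.0321
finger_force: 60.3
```

```bash
python3 -c "
from plan import *
g,y=place('buff'); report(np.r_[g[:2],.344],y)"
```

```text
t 3.85 pos [0.443  0.1075 0.1368] zaxis [-0.0019 -0.0008 -1.    ] F [-0.3671  0.2935 -7.353 ] w 0.0321
 tool shift mm [-137.3 -193.4 -207.1] turn z deg -28.67
```

Request:
move_arm --plan "0 0 -0.015 0 0 0 0.02; 0 0 -0.035 0 0 0 0.02; 0 0 -0.06 0 0 0 0.02; 0 0 -0.085 0 0 0 0.02; 0 0 -0.11 0 0 0 0.02"

```text
t: 4.47
eef_pos: [0.4439, 0.1076, 0.2489]
ee_rot: [[-0.924, 0.383, 0.001], [0.383, 0.924, 0.001], [-0.0, 0.001, -1.0]]
force: [0.4, 0.8, -7.4]
grip_width: 0.0322
finger_force: 60.6
```

Request:
move_arm --plan "0 0 -0.025 0 0 0 0.02; 0 0 -0.05 0 0 0 0.02; 0 0 -0.075 0 0 0 0.02; 0 0 -0.09 0 0 0 0.02; 0 0 -0.097 0 0 0 0.02"

```text
t: 5.1
eef_pos: [0.4441, 0.1077, 0.3451]
ee_rot: [[-0.924, 0.383, 0.001], [0.383, 0.924, 0.001], [-0.001, 0.001, -1.0]]
force: [0.2, 0.2, -8.2]
grip_width: 0.0319
finger_force: 60.6
```

Request:
move_arm --plan "-0.005 -0.007 0 0 0 0 0.02; -0.018 -0.025 0 0 0 0 0.02; -0.035 -0.05 0 0 0 0 0.02; -0.052 -0.074 0 0 0 0 0.02; -0.069 -0.098 0 0 0 0 0.02"

```text
t: 5.72
eef_pos: [0.4696, -0.011, 0.3431]
ee_rot: [[-0.924, 0.383, -0.002], [0.383, 0.924, -0.001], [0.002, -0.001, -1.0]]
force: [0.0, 0.2, -7.4]
grip_width: 0.0321
finger_force: 60.6
```

Request:
move_arm --plan "-0.018 -0.025 0 0 0 -6 0.02; -0.035 -0.049 0 0 0 -13 0.02; -0.051 -0.072 0 0 0 -20 0.02; -0.063 -0.088 0 0 0 -26 0.02; -0.068 -0.095 0 0 0 -28.7 0.02"

```text
t: 6.35
eef_pos: [0.4957, -0.1254, 0.3431]
ee_rot: [[-0.994, -0.107, -0.002], [-0.107, 0.994, -0.001], [0.002, -0.001, -1.0]]
force: [-0.6, 0.4, -6.5]
grip_width: 0.0321
finger_force: 60.7
```

Request:
move_arm --plan "0 0 0 0 0 0 0.02; 0 0 0 0 0 0 0.02"

```text
t: 6.6
eef_pos: [0.4962, -0.1223, 0.3435]
ee_rot: [[-0.994, -0.108, -0.001], [-0.108, 0.994, 0.001], [0.001, 0.001, -1.0]]
force: [0.0, 1.0, -7.2]
grip_width: 0.0321
finger_force: 60.7
```

Run:
```python
from plan import *
g,y=place('buff'); report(g,y)
from bench import r
im=[r.camera(n)['frame'][:,:,::-1] for n in('top','side')]
a=cv2.resize(im[0][85:205,230:430],None,fx=3.9,fy=3.9);b=cv2.resize(im[1][100:260,200:460],None,fx=3,fy=3)
cv2.imwrite('pics/c1.png',b)
```

```text
t 6.6 pos [ 0.4962 -0.1223  0.3435] zaxis [-0.0013  0.0006 -1.    ] F [ 0.0187  0.998  -7.1612] w 0.0321
 tool shift mm [ -0.1  -1.3 199.5] turn z deg 0.02
```

View pics/c1.png

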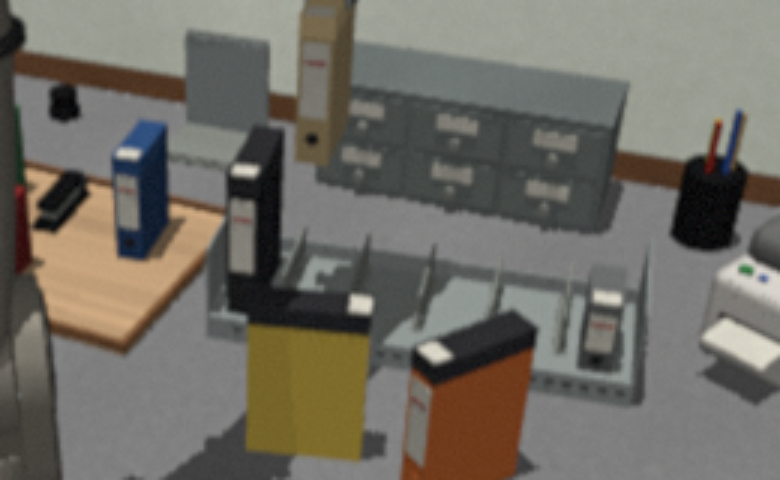

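The buff box hangs upright at (325,100), above the first bay. Now I lower it.

Request:
move_arm --plan "0 -0.001 0.01 0 0 0 0.02; 0 -0.001 0.035 0 0 0 0.02; 0 -0.001 0.06 0 0 0 0.02; 0 -0.001 0.085 0 0 0 0.02; 0 -0.001 0.105 0 0 0 0.02"

```text
t: 7.32
eef_pos: [0.496, -0.1233, 0.2374]
ee_rot: [[-0.994, -0.109, -0.002], [-0.109, 0.994, 0.0], [0.002, 0.001, -1.0]]
force: [0.1, 0.4, -7.6]
grip_width: 0.032
finger_force: 60.7
```

Request:
move_arm --plan "0 0 0.02 0 0 0 0.02; 0 0 0.04 0 0 0 0.02; 0 0 0.06 0 0 0 0.02; 0 0 0.073 0 0 0 0.02; 0 0 0.08 0 0 0 0.02"

```text
t: 7.95
eef_pos: [0.4965, -0.1236, 0.1584]
ee_rot: [[-0.994, -0.108, -0.001], [-0.108, 0.994, 0.0], [0.001, 0.0, -1.0]]
force: [-0.1, 0.1, -6.5]
grip_width: 0.0321
finger_force: 60.7
```

Request:
move_arm --plan "0 0 0.004 0 0 0 0.02; 0 0 0.007 0 0 0 0.02; 0 0 0.01 0 0 0 0.02; 0 0 0.012 0 0 0 0.02; 0 0 0.013 0 0 0 0.02"

```text
t: 8.57
eef_pos: [0.4968, -0.1238, 0.1462]
ee_rot: [[-0.994, -0.108, 0.0], [-0.108, 0.994, 0.0], [-0.0, 0.0, -1.0]]
force: [0.4, 0.4, -7.8]
grip_width: 0.0322
finger_force: 60.7
```

```bash
python3 -c "
from plan import *
g,y=place('buff'); report(g,y)"
```

```text
t 8.57 pos [ 0.4968 -0.1238  0.1462] zaxis [ 0.0001  0.0001 -1.    ] F [ 0.3647  0.3622 -7.7817] w 0.0322
 tool shift mm [0.6 0.4 2.2] turn z deg 0.04
```

Ease it down until contact shows.

Request:
move_arm --plan "0 0 0.0005 0 0 0 0.02; 0 0 0.001 0 0 0 0.02; 0 0 0.0015 0 0 0 0.02; 0 0 0.002 0 0 0 0.02; 0 0 0.002 0 0 0 0.02"

```text
t: 9.2
eef_pos: [0.4972, -0.124, 0.1454]
ee_rot: [[-0.994, -0.108, 0.001], [-0.108, 0.994, 0.001], [-0.001, 0.001, -1.0]]
force: [-3.4, 1.8, 5.0]
grip_width: 0.0326
finger_force: 62.0
```

Request:
move_arm --plan "0 0 0 0 0 0 0.036; 0 0 0 0 0 0 0.042; 0 0 0 0 0 0 0.048; 0 0 0 0 0 0 0.055; 0 0 0 0 0 0 0.058"

```text
t: 9.82
eef_pos: [0.4969, -0.1239, 0.1442]
ee_rot: [[-0.994, -0.108, 0.0], [-0.108, 0.994, 0.0], [-0.0, 0.0, -1.0]]
force: [-0.4, 0.2, -0.7]
grip_width: 0.0581
finger_force: 0.0
```

Request:
move_arm --plan "0 0 -0.005 0 0 0 0.058; 0 0 -0.02 0 0 0 0.058; 0 0 -0.045 0 0 0 0.058; 0 0 -0.075 0 0 0 0.058; 0 0 -0.11 0 0 0 0.058"

```text
t: 10.45
eef_pos: [0.4967, -0.124, 0.256]
ee_rot: [[-0.994, -0.108, 0.001], [-0.108, 0.994, 0.0], [-0.001, 0.0, -1.0]]
force: [0.6, 0.6, -0.1]
grip_width: 0.0579
finger_force: 0.0
```

Run:
```python
from plan import *
g,y=grasp('blue'); report(np.r_[g[:2],.255],y)
from bench import r
b=r.camera('side')['frame'][:,:,::-1]
cv2.imwrite('pics/c2.png',cv2.resize(b[100:260,200:460],None,fx=3,fy=3))
```

```text
t 10.45 pos [ 0.4967 -0.124   0.256 ] zaxis [ 0.0006  0.0002 -1.    ] F [ 0.6403  0.5696 -0.0965] w 0.0579
 tool shift mm [-100.   238.5    1.1] turn z deg 2.57
```

View pics/c2.png

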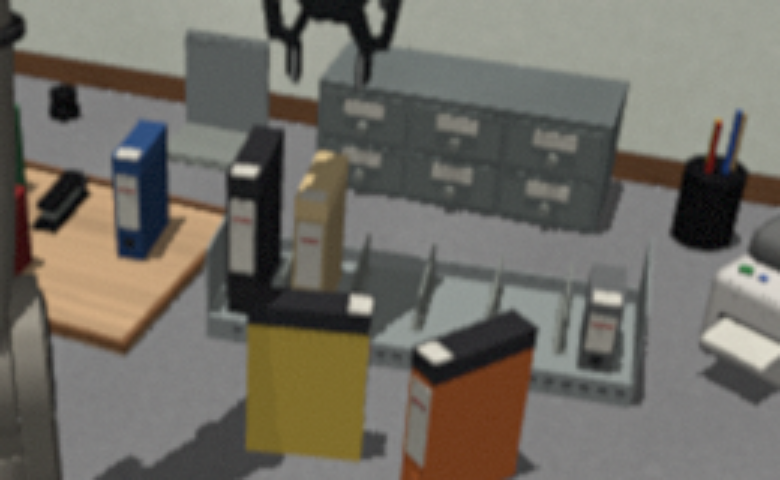

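Buff stands upright in bay 2 at (318,220), next to filed_tall. Blue comes next.

Request:
move_arm --plan "-0.007 0.015 0 0 0 0 0.062; -0.02 0.048 0 0 0 0 0.062; -0.035 0.083 0 0 0 0 0.062; -0.05 0.119 0 0 0 0 0.062; -0.065 0.155 0 0 0 0 0.062"

```text
t: 11.12
eef_pos: [0.5442, 0.0399, 0.2533]
ee_rot: [[-0.994, -0.109, -0.002], [-0.109, 0.994, 0.0], [0.002, 0.001, -1.0]]
force: [-0.7, -0.0, 0.2]
grip_width: 0.0618
finger_force: 0.0
```

Request:
move_arm --plan "-0.014 0.033 0 0 0 1 0.062; -0.025 0.06 0 0 0 2 0.062; -0.032 0.077 0 0 0 2.6 0.062; -0.035 0.083 0 0 0 2.6 0.062; -0.035 0.083 0 0 0 2.6 0.062"

```text
t: 11.75
eef_pos: [0.5703, 0.123, 0.254]
ee_rot: [[-0.998, -0.063, -0.001], [-0.063, 0.998, -0.001], [0.001, -0.001, -1.0]]
force: [0.5, 0.3, -0.2]
grip_width: 0.0617
finger_force: 0.0
```

```bash
python3 -c "
from plan import *
g,y=grasp('blue'); report(g,y)"
```

```text
t 11.75 pos [0.5703 0.123  0.254 ] zaxis [-0.0005 -0.0006 -1.    ] F [ 0.488   0.2627 -0.1725] w 0.0617
 tool shift mm [ -0.2   0.9 150. ] turn z deg -0.03
```

Request:
move_arm --plan "0 0.001 0.03 0 0 0 0.062; 0 0.001 0.07 0 0 0 0.062; 0 0.001 0.105 0 0 0 0.062; 0 0.001 0.135 0 0 0 0.062; 0 0.001 0.15 0 0 0 0.062"

```text
t: 12.38
eef_pos: [0.5694, 0.1229, 0.1029]
ee_rot: [[-0.998, -0.061, -0.002], [-0.061, 0.998, -0.001], [0.002, -0.001, -1.0]]
force: [-0.1, 0.0, 0.2]
grip_width: 0.0622
finger_force: 0.0
```

Request:
move_arm --plan "0 0 0 0 0 0 0.05; 0 0 0 0 0 0 0.045; 0 0 0 0 0 0 0.038; 0 0 0 0 0 0 0.02; 0 0 0 0 0 0 0.02"

```text
t: 13.0
eef_pos: [0.5714, 0.1246, 0.1058]
ee_rot: [[-0.998, -0.063, 0.002], [-0.063, 0.998, 0.001], [-0.002, 0.001, -1.0]]
force: [-0.7, -0.2, 5.9]
grip_width: 0.0322
finger_force: 60.4
```

Request:
move_arm --plan "0 0 0 0 0 0 0.02; 0 0 -0.001 0 0 0 0.02; 0 0 -0.003 0 0 0 0.02; 0 0 -0.008 0 0 0 0.02; 0 0 -0.015 0 0 0 0.02"

```text
t: 13.62
eef_pos: [0.5695, 0.1245, 0.1187]
ee_rot: [[-0.998, -0.063, -0.002], [-0.063, 0.998, -0.001], [0.002, -0.0, -1.0]]
force: [0.5, 0.7, -5.0]
grip_width: 0.0323
finger_force: 59.9
```

```bash
python3 -c "
from plan import *
g,y=place('blue'); report(np.r_[g[:2],.33],y)"
```

```text
t 13.62 pos [0.5695 0.1245 0.1187] zaxis [-0.002  -0.0006 -1.    ] F [ 0.4704  0.7444 -5.0098] w 0.0323
 tool shift mm [  90.3 -317.1 -211. ] turn z deg -2.56
```

Request:
move_arm --plan "0 0 -0.015 0 0 0 0.02; 0 0 -0.035 0 0 0 0.02; 0 0 -0.06 0 0 0 0.02; 0 0 -0.085 0 0 0 0.02; 0 0 -0.11 0 0 0 0.02"

```text
t: 14.25
eef_pos: [0.5705, 0.1243, 0.231]
ee_rot: [[-0.998, -0.063, 0.001], [-0.063, 0.998, 0.001], [-0.001, 0.0, -1.0]]
force: [0.8, 0.1, -5.7]
grip_width: 0.032
finger_force: 60.2
```

Request:
move_arm --plan "0 0 -0.025 0 0 0 0.02; 0 0 -0.055 0 0 0 0.02; 0 0 -0.08 0 0 0 0.02; 0 0 -0.095 0 0 0 0.02; 0 0 -0.101 0 0 0 0.02"

```text
t: 14.88
eef_pos: [0.5706, 0.1243, 0.3312]
ee_rot: [[-0.998, -0.063, 0.001], [-0.063, 0.998, 0.001], [-0.001, 0.001, -1.0]]
force: [0.1, -0.9, -5.8]
grip_width: 0.0317
finger_force: 60.2
```

Request:
move_arm --plan "0.003 -0.01 0 0 0 0 0.02; 0.01 -0.035 0 0 0 0 0.02; 0.02 -0.07 0 0 0 0 0.02; 0.03 -0.107 0 0 0 0 0.02; 0.041 -0.144 0 0 0 0 0.02"

```text
t: 15.5
eef_pos: [0.5368, -0.0257, 0.3295]
ee_rot: [[-0.998, -0.06, -0.002], [-0.06, 0.998, -0.001], [0.002, -0.001, -1.0]]
force: [0.5, 0.0, -6.1]
grip_width: 0.0325
finger_force: 60.3
```

Request:
move_arm --plan "0.011 -0.037 0 0 0 -0.5 0.02; 0.021 -0.074 0 0 0 -1 0.02; 0.032 -0.111 0 0 0 -1.5 0.02; 0.04 -0.14 0 0 0 -2 0.02; 0.046 -0.16 0 0 0 -2.6 0.02"

```text
t: 16.12
eef_pos: [0.4997, -0.1885, 0.3296]
ee_rot: [[-0.995, -0.103, -0.002], [-0.103, 0.995, -0.0], [0.002, -0.0, -1.0]]
force: [0.0, 0.4, -6.1]
grip_width: 0.0314
finger_force: 60.3
```

Request:
move_arm --plan "0.0025 -0.009 0 0 0 0 0.02; 0.0035 -0.013 0 0 0 0 0.02; 0.0035 -0.013 0 0 0 0 0.02"

```text
t: 16.5
eef_pos: [0.5006, -0.1972, 0.3299]
ee_rot: [[-0.994, -0.109, -0.0], [-0.109, 0.994, 0.001], [0.0, 0.001, -1.0]]
force: [-0.3, 0.4, -5.3]
grip_width: 0.032
finger_force: 60.3
```

```bash
python3 -c "
from plan import *
g,y=place('blue'); report(g,y)"
```

```text
t 16.5 pos [ 0.5006 -0.1972  0.3299] zaxis [-0.0004  0.0006 -1.    ] F [-0.2633  0.3989 -5.3185] w 0.032
 tool shift mm [  0.8  -0.4 203.9] turn z deg 0.06
```

Request:
move_arm --plan "0.0005 0 0.01 0 0 0 0.02; 0.0005 0 0.035 0 0 0 0.02; 0.0005 0 0.06 0 0 0 0.02; 0.0005 0 0.085 0 0 0 0.02; 0.0005 0 0.11 0 0 0 0.02"

```text
t: 17.12
eef_pos: [0.5001, -0.1965, 0.2186]
ee_rot: [[-0.994, -0.11, -0.001], [-0.11, 0.994, 0.001], [0.001, 0.001, -1.0]]
force: [0.4, 0.4, -5.7]
grip_width: 0.0323
finger_force: 60.3
```

Request:
move_arm --plan "0 0 0.02 0 0 0 0.02; 0 0 0.04 0 0 0 0.02; 0 0 0.06 0 0 0 0.02; 0 0 0.074 0 0 0 0.02; 0 0 0.081 0 0 0 0.02"

```text
t: 17.75
eef_pos: [0.4998, -0.197, 0.1381]
ee_rot: [[-0.994, -0.109, -0.001], [-0.109, 0.994, 0.0], [0.001, 0.001, -1.0]]
force: [0.1, -0.0, -6.1]
grip_width: 0.0322
finger_force: 60.3
```

Request:
move_arm --plan "0 0 0.004 0 0 0 0.02; 0 0 0.007 0 0 0 0.02; 0 0 0.009 0 0 0 0.02; 0 0 0.011 0 0 0 0.02; 0 0 0.0115 0 0 0 0.02"

```text
t: 18.38
eef_pos: [0.5001, -0.1977, 0.1279]
ee_rot: [[-0.994, -0.108, 0.0], [-0.108, 0.994, 0.0], [-0.0, 0.0, -1.0]]
force: [-1.6, -0.7, -2.3]
grip_width: 0.0317
finger_force: 60.6
```

Request:
move_arm --plan "0 0 0.0005 0 0 0 0.02; 0 0 0.001 0 0 0 0.02; 0 0 0.0015 0 0 0 0.02; 0 0 0.002 0 0 0 0.02"

```text
t: 18.88
eef_pos: [0.5003, -0.1983, 0.1277]
ee_rot: [[-0.994, -0.107, 0.001], [-0.107, 0.994, 0.001], [-0.001, 0.001, -1.0]]
force: [-5.3, 1.8, 13.6]
grip_width: 0.0322
finger_force: 62.5
```

In contact, so release, retreat and go for green.

Request:
move_arm --plan "0 0 0 0 0 0 0.036; 0 0 0 0 0 0 0.042; 0 0 0 0 0 0 0.048; 0 0 0 0 0 0 0.055; 0 0 0 0 0 0 0.058"

```text
t: 19.5
eef_pos: [0.5002, -0.1976, 0.1256]
ee_rot: [[-0.994, -0.108, -0.0], [-0.108, 0.994, -0.0], [0.0, -0.0, -1.0]]
force: [0.1, -0.5, 0.1]
grip_width: 0.0579
finger_force: 0.0
```

Request:
move_arm --plan "0 0 -0.005 0 0 0 0.058; 0 0 -0.025 0 0 0 0.058; 0 0 -0.06 0 0 0 0.058; 0 0 -0.1 0 0 0 0.058; 0 0 -0.125 0 0 0 0.058"

```text
t: 20.12
eef_pos: [0.5008, -0.1982, 0.253]
ee_rot: [[-0.994, -0.108, 0.003], [-0.108, 0.994, -0.0], [-0.003, -0.001, -1.0]]
force: [-0.5, 0.3, -0.3]
grip_width: 0.0581
finger_force: 0.0
```

```bash
python3 -c "
from plan import *
g,y=grasp('green'); report(np.r_[g[:2],.25],y)"
```

```text
t 20.12 pos [ 0.5008 -0.1982  0.253 ] zaxis [ 0.0028 -0.0003 -1.    ] F [-0.4723  0.3002 -0.2511] w 0.0581
 tool shift mm [-148.2  531.9    3.1] turn z deg 23.37
```

Request:
move_arm --plan "-0.005 0.018 0 0 0 0 0.062; -0.014 0.05 0 0 0 0 0.062; -0.025 0.09 0 0 0 0 0.062; -0.036 0.13 0 0 0 0 0.062; -0.048 0.172 0 0 0 0 0.062"

```text
t: 20.75
eef_pos: [0.5294, -0.0205, 0.2512]
ee_rot: [[-0.994, -0.107, 0.001], [-0.107, 0.994, 0.0], [-0.001, 0.0, -1.0]]
force: [0.7, -0.0, -0.6]
grip_width: 0.0621
finger_force: 0.0
```

Request:
move_arm --plan "-0.012 0.042 0 0 0 0 0.062; -0.024 0.085 0 0 0 0 0.062; -0.036 0.128 0 0 0 0 0.062; -0.048 0.171 0 0 0 0 0.062; -0.06 0.215 0 0 0 0 0.062"

```text
t: 21.38
eef_pos: [0.5659, 0.2, 0.2512]
ee_rot: [[-0.994, -0.108, 0.001], [-0.108, 0.994, 0.0], [-0.001, 0.0, -1.0]]
force: [0.3, -1.2, -0.2]
grip_width: 0.0622
finger_force: 0.0
```

Request:
move_arm --plan "-0.012 0.042 0 0 0 6 0.062; -0.023 0.082 0 0 0 12 0.062; -0.033 0.115 0 0 0 18 0.062; -0.039 0.138 0 0 0 23.4 0.062; -0.04 0.145 0 0 0 23.4 0.062"

```text
t: 22.0
eef_pos: [0.5892, 0.3493, 0.2502]
ee_rot: [[-0.956, 0.292, -0.0], [0.292, 0.956, -0.0], [0.0, -0.0, -1.0]]
force: [-1.0, -0.2, -0.3]
grip_width: 0.0618
finger_force: 0.0
```

```bash
python3 -c "
from plan import *
g,y=grasp('green'); report(g,y)"
```

```text
t 22.0 pos [0.5892 0.3493 0.2502] zaxis [-0.0004 -0.0004 -1.    ] F [-1.0164 -0.1581 -0.2941] w 0.0618
 tool shift mm [ -2.3  -2.  164.2] turn z deg 0.21
```

Request:
move_arm --plan "-0.002 -0.002 0.03 0 0 0 0.062; -0.002 -0.002 0.075 0 0 0 0.062; -0.002 -0.002 0.115 0 0 0 0.062; -0.002 -0.002 0.148 0 0 0 0.062; -0.002 -0.002 0.164 0 0 0 0.062"

```text
t: 22.62
eef_pos: [0.5902, 0.3431, 0.0851]
ee_rot: [[-0.955, 0.296, -0.002], [0.296, 0.955, -0.002], [0.002, -0.002, -1.0]]
force: [-0.5, -0.0, 0.2]
grip_width: 0.0619
finger_force: 0.0
```

```bash
python3 -c "
from plan import *
g,y=grasp('green'); report(g,y)"
```

```text
t 22.62 pos [0.5902 0.3431 0.0851] zaxis [-0.0023 -0.0017 -1.    ] F [-0.4607 -0.0383  0.2262] w 0.0619
 tool shift mm [ 0.4  3.5 -0.9] turn z deg -0.02
```

Request:
move_arm --plan "0 0.0015 0 0 0 0 0.062; 0 0.0015 0 0 0 0 0.05; 0 0.0015 0 0 0 0 0.044; 0 0.0015 0 0 0 0 0.038; 0 0.0015 0 0 0 0 0.02"

```text
t: 23.25
eef_pos: [0.5923, 0.3469, 0.088]
ee_rot: [[-0.955, 0.295, 0.002], [0.295, 0.955, 0.002], [-0.001, 0.002, -1.0]]
force: [0.0, 1.3, 5.2]
grip_width: 0.0324
finger_force: 61.7
```

Request:
move_arm --plan "0 0 0 0 0 0 0.02; 0 0 0 0 0 0 0.02"

```text
t: 23.5
eef_pos: [0.5923, 0.3469, 0.088]
ee_rot: [[-0.955, 0.295, 0.002], [0.295, 0.955, 0.002], [-0.001, 0.002, -1.0]]
force: [-1.1, 1.5, 6.7]
grip_width: 0.0324
finger_force: 61.9
```

Request:
move_arm --plan "0 0 0 0 0 0 0.02; 0 0 -0.001 0 0 0 0.02; 0 0 -0.003 0 0 0 0.02; 0 0 -0.008 0 0 0 0.02; 0 0 -0.015 0 0 0 0.02"

```text
t: 24.12
eef_pos: [0.5906, 0.3456, 0.101]
ee_rot: [[-0.955, 0.296, -0.002], [0.296, 0.955, -0.001], [0.001, -0.002, -1.0]]
force: [-0.0, 0.2, -4.2]
grip_width: 0.0318
finger_force: 60.8
```

```bash
python3 -c "
from plan import *
g,y=place('green'); report(np.r_[g[:2],.315],y)"
```

```text
t 24.12 pos [0.5906 0.3456 0.101 ] zaxis [-0.002  -0.0014 -1.    ] F [-0.0037  0.1806 -4.1711] w 0.0318
 tool shift mm [ -99.2 -615.6 -213. ] turn z deg -23.38
```

Request:
move_arm --plan "0 0 -0.015 0 0 0 0.02; 0 0 -0.035 0 0 0 0.02; 0 0 -0.06 0 0 0 0.02; 0 0 -0.085 0 0 0 0.02; 0 0 -0.11 0 0 0 0.02"

```text
t: 24.75
eef_pos: [0.5919, 0.3461, 0.2144]
ee_rot: [[-0.955, 0.296, 0.002], [0.296, 0.955, 0.001], [-0.001, 0.002, -1.0]]
force: [1.2, 0.3, -4.4]
grip_width: 0.0323
finger_force: 60.8
```

Request:
move_arm --plan "0 0 -0.025 0 0 0 0.02; 0 0 -0.055 0 0 0 0.02; 0 0 -0.08 0 0 0 0.02; 0 0 -0.097 0 0 0 0.02; 0 0 -0.103 0 0 0 0.02"

```text
t: 25.38
eef_pos: [0.592, 0.346, 0.3166]
ee_rot: [[-0.955, 0.296, 0.002], [0.296, 0.955, 0.001], [-0.002, 0.002, -1.0]]
force: [-0.1, 0.1, -4.8]
grip_width: 0.0322
finger_force: 60.9
```

Request:
move_arm --plan "-0.002 -0.012 0 0 0 0 0.02; -0.006 -0.037 0 0 0 0 0.02; -0.012 -0.074 0 0 0 0 0.02; -0.018 -0.112 0 0 0 0 0.02; -0.024 -0.15 0 0 0 0 0.02"

```text
t: 26.0
eef_pos: [0.5689, 0.193, 0.3134]
ee_rot: [[-0.955, 0.297, -0.002], [0.297, 0.955, -0.001], [0.002, -0.002, -1.0]]
force: [1.2, -0.1, -3.7]
grip_width: 0.0318
finger_force: 60.8
```

Request:
move_arm --plan "-0.006 -0.038 0 0 0 0 0.02; -0.012 -0.076 0 0 0 0 0.02; -0.018 -0.114 0 0 0 0 0.02; -0.025 -0.152 0 0 0 0 0.02; -0.031 -0.19 0 0 0 0 0.02"

```text
t: 26.62
eef_pos: [0.5419, 0.0027, 0.3136]
ee_rot: [[-0.955, 0.297, -0.002], [0.297, 0.955, -0.0], [0.002, -0.001, -1.0]]
force: [0.9, 0.4, -3.3]
grip_width: 0.032
finger_force: 60.8
```

Request:
move_arm --plan "-0.006 -0.038 0 0 0 -5 0.02; -0.012 -0.076 0 0 0 -10 0.02; -0.018 -0.114 0 0 0 -15 0.02; -0.025 -0.152 0 0 0 -20 0.02; -0.03 -0.185 0 0 0 -23.4 0.02"

```text
t: 27.25
eef_pos: [0.5154, -0.1827, 0.3136]
ee_rot: [[-0.994, -0.108, -0.002], [-0.108, 0.994, 0.001], [0.002, 0.001, -1.0]]
force: [-0.1, 0.5, -4.5]
grip_width: 0.0321
finger_force: 60.8
```

```bash
python3 -c "
from plan import *
g,y=place('green'); report(np.r_[g[:2],.315],y)"
```

```text
t 27.25 pos [ 0.5154 -0.1827  0.3136] zaxis [-0.0021  0.0005 -1.    ] F [-0.079   0.5245 -4.4715] w 0.0321
 tool shift mm [ 21.2 -87.   -1.4] turn z deg 0.04
```

Request:
move_arm --plan "0.008 -0.033 0 0 0 0 0.02; 0.014 -0.058 0 0 0 0 0.02; 0.019 -0.077 0 0 0 0 0.02; 0.021 -0.087 0 0 0 0 0.02; 0.021 -0.087 0 0 0 0 0.02"

```text
t: 27.88
eef_pos: [0.5051, -0.2698, 0.3141]
ee_rot: [[-0.994, -0.106, -0.001], [-0.106, 0.994, 0.001], [0.001, 0.001, -1.0]]
force: [0.8, -0.5, -3.8]
grip_width: 0.0319
finger_force: 60.8
```

```bash
python3 -c "
from plan import *
g,y=place('green'); report(g,y)"
```

```text
t 27.88 pos [ 0.5051 -0.2698  0.3141] zaxis [-0.0012  0.0006 -1.    ] F [ 0.7635 -0.4921 -3.7883] w 0.0319
 tool shift mm [  1.3  -1.7 206.1] turn z deg -0.07
```

Request:
move_arm --plan "0.001 -0.0015 0.01 0 0 0 0.02; 0.001 -0.0015 0.035 0 0 0 0.02; 0.001 -0.0015 0.06 0 0 0 0.02; 0.001 -0.0015 0.085 0 0 0 0.02; 0.001 -0.0015 0.11 0 0 0 0.02"

```text
t: 28.5
eef_pos: [0.5053, -0.2692, 0.203]
ee_rot: [[-0.994, -0.11, -0.001], [-0.11, 0.994, 0.001], [0.001, 0.001, -1.0]]
force: [-0.2, -0.6, -5.3]
grip_width: 0.032
finger_force: 60.8
```

Request:
move_arm --plan "0 0 0.02 0 0 0 0.02; 0 0 0.04 0 0 0 0.02; 0 0 0.06 0 0 0 0.02; 0 0 0.075 0 0 0 0.02; 0 0 0.083 0 0 0 0.02"

```text
t: 29.12
eef_pos: [0.5049, -0.2704, 0.1206]
ee_rot: [[-0.994, -0.108, -0.001], [-0.108, 0.994, 0.001], [0.001, 0.001, -1.0]]
force: [-0.6, 0.5, -2.5]
grip_width: 0.0321
finger_force: 60.8
```

Request:
move_arm --plan "0 0 0.004 0 0 0 0.02; 0 0 0.007 0 0 0 0.02; 0 0 0.0085 0 0 0 0.02; 0 0 0.01 0 0 0 0.02; 0 0 0.0105 0 0 0 0.02"

```text
t: 29.75
eef_pos: [0.5053, -0.2709, 0.1113]
ee_rot: [[-0.994, -0.108, 0.0], [-0.108, 0.994, 0.0], [-0.0, 0.0, -1.0]]
force: [0.3, -0.2, -4.4]
grip_width: 0.032
finger_force: 60.8
```

Request:
move_arm --plan "0 0 0.0005 0 0 0 0.02; 0 0 0.001 0 0 0 0.02; 0 0 0.0015 0 0 0 0.02"

```text
t: 30.12
eef_pos: [0.5053, -0.2709, 0.11]
ee_rot: [[-0.994, -0.108, 0.0], [-0.108, 0.994, 0.0], [-0.0, 0.0, -1.0]]
force: [-1.2, -0.2, 0.1]
grip_width: 0.0319
finger_force: 61.3
```

```bash
python3 -c "
from plan import *
g,y=place('green'); report(g,y)"
```

```text
t 30.12 pos [ 0.5053 -0.2709  0.11  ] zaxis [ 0.0002  0.0002 -1.    ] F [-1.1603 -0.1613  0.1021] w 0.0319
 tool shift mm [ 1.7 -0.5  2. ] turn z deg 0.03
```

Contact just made, so a touch more, then release and retreat.

Request:
move_arm --plan "0 0 0.0005 0 0 0 0.02; 0 0 0.0005 0 0 0 0.02; 0 0 0.0005 0 0 0 0.036; 0 0 0.0005 0 0 0 0.044; 0 0 0.0005 0 0 0 0.052"

```text
t: 30.75
eef_pos: [0.5055, -0.2711, 0.1092]
ee_rot: [[-0.994, -0.108, 0.0], [-0.108, 0.994, -0.0], [-0.0, -0.001, -1.0]]
force: [0.1, 0.2, 0.8]
grip_width: 0.052
finger_force: 0.0
```

Request:
move_arm --plan "0 0 0 0 0 0 0.058; 0 0 -0.015 0 0 0 0.058; 0 0 -0.05 0 0 0 0.058; 0 0 -0.09 0 0 0 0.058; 0 0 -0.135 0 0 0 0.058"

```text
t: 31.38
eef_pos: [0.505, -0.271, 0.2462]
ee_rot: [[-0.994, -0.108, 0.0], [-0.108, 0.994, -0.0], [-0.0, -0.0, -1.0]]
force: [0.5, 0.0, 0.7]
grip_width: 0.0576
finger_force: 0.0
```

```bash
python3 -c "
from plan import *
g,y=grasp('red'); report(np.r_[g[:2],.25],y)"
```

```text
t 31.38 pos [ 0.505  -0.271   0.2462] zaxis [ 0.0004 -0.0001 -1.    ] F [0.4792 0.0068 0.6674] w 0.0576
 tool shift mm [ 13.9 518.3  -3.8] turn z deg 7.11
```

Request:
move_arm --plan "0 0.018 -0.004 0 0 0 0.062; 0.001 0.05 -0.004 0 0 0 0.062; 0.002 0.09 -0.004 0 0 0 0.062; 0.004 0.13 -0.004 0 0 0 0.062; 0.005 0.172 -0.004 0 0 0 0.062"

```text
t: 32.0
eef_pos: [0.4815, -0.0998, 0.2492]
ee_rot: [[-0.994, -0.107, 0.002], [-0.107, 0.994, 0.0], [-0.002, 0.0, -1.0]]
force: [0.6, 0.2, 0.5]
grip_width: 0.0619
finger_force: 0.0
```

Request:
move_arm --plan "0.001 0.042 0 0 0 0 0.062; 0.002 0.084 0 0 0 0 0.062; 0.003 0.126 0 0 0 0 0.062; 0.004 0.168 0 0 0 0 0.062; 0.006 0.21 0 0 0 0 0.062"

```text
t: 32.62
eef_pos: [0.4532, 0.1086, 0.2494]
ee_rot: [[-0.994, -0.107, 0.002], [-0.107, 0.994, 0.001], [-0.002, 0.001, -1.0]]
force: [0.3, 0.2, -0.6]
grip_width: 0.0622
finger_force: 0.0
```

Request:
move_arm --plan "0.001 0.042 0 0 0 2 0.062; 0.002 0.082 0 0 0 4 0.062; 0.003 0.115 0 0 0 7.1 0.062; 0.003 0.134 0 0 0 7.1 0.062; 0.003 0.136 0 0 0 7.1 0.062"

```text
t: 33.25
eef_pos: [0.4354, 0.2431, 0.2486]
ee_rot: [[-1.0, 0.013, 0.001], [0.013, 1.0, -0.0], [-0.001, -0.0, -1.0]]
force: [-0.3, -0.3, -0.1]
grip_width: 0.0618
finger_force: 0.0
```

```bash
python3 -c "
from plan import *
g,y=grasp('red'); report(g,y)"
```

```text
t 33.25 pos [0.4354 0.2431 0.2486] zaxis [ 0.0006 -0.0001 -1.    ] F [-0.2878 -0.3445 -0.0964] w 0.0618
 tool shift mm [  0.1  -0.4 180.6] turn z deg 0.16
```

Request:
move_arm --plan "0 0 0.035 0 0 0 0.062; 0 0 0.08 0 0 0 0.062; 0 0 0.125 0 0 0 0.062; 0 0 0.162 0 0 0 0.062; 0 0 0.18 0 0 0 0.062"

```text
t: 33.88
eef_pos: [0.4349, 0.2397, 0.0666]
ee_rot: [[-1.0, 0.018, -0.002], [0.018, 1.0, -0.003], [0.002, -0.003, -1.0]]
force: [0.5, -0.6, -0.2]
grip_width: 0.0624
finger_force: 0.0
```

Request:
move_arm --plan "0 0 0 0 0 0 0.055; 0 0 0 0 0 0 0.048; 0 0 0 0 0 0 0.04; 0 0 0 0 0 0 0.02; 0 0 0 0 0 0 0.02"

```text
t: 34.5
eef_pos: [0.4363, 0.2433, 0.0697]
ee_rot: [[-1.0, 0.016, 0.002], [0.016, 1.0, 0.002], [-0.002, 0.002, -1.0]]
force: [-0.8, 0.3, 6.0]
grip_width: 0.0318
finger_force: 59.3
```

Request:
move_arm --plan "0 0 0 0 0 0 0.02; 0 0 -0.001 0 0 0 0.02; 0 0 -0.003 0 0 0 0.02; 0 0 -0.008 0 0 0 0.02; 0 0 -0.015 0 0 0 0.02"

```text
t: 35.12
eef_pos: [0.435, 0.2424, 0.0833]
ee_rot: [[-1.0, 0.016, -0.001], [0.016, 1.0, -0.0], [0.001, -0.0, -1.0]]
force: [-0.1, 0.3, -2.3]
grip_width: 0.0319
finger_force: 59.6
```

```bash
python3 -c "
from plan import *
g,y=place('red'); report(np.r_[g[:2],.3],y)"
```

```text
t 35.12 pos [0.435  0.2424 0.0833] zaxis [-0.0006 -0.0005 -1.    ] F [-0.0939  0.2513 -2.3255] w 0.0319
 tool shift mm [ -81.7 -586.8 -216.5] turn z deg -7.07
```

Request:
move_arm --plan "0 0 -0.015 0 0 0 0.02; 0 0 -0.035 0 0 0 0.02; 0 0 -0.06 0 0 0 0.02; 0 0 -0.085 0 0 0 0.02; 0 0 -0.11 0 0 0 0.02"

```text
t: 35.75
eef_pos: [0.4354, 0.2424, 0.195]
ee_rot: [[-1.0, 0.016, 0.001], [0.016, 1.0, 0.001], [-0.001, 0.001, -1.0]]
force: [0.3, 0.4, -2.7]
grip_width: 0.0322
finger_force: 59.7
```

Request:
move_arm --plan "0 0 -0.025 0 0 0 0.02; 0 0 -0.055 0 0 0 0.02; 0 0 -0.08 0 0 0 0.02; 0 0 -0.1 0 0 0 0.02; 0 0 -0.107 0 0 0 0.02"

```text
t: 36.38
eef_pos: [0.436, 0.2426, 0.3021]
ee_rot: [[-1.0, 0.016, 0.002], [0.016, 1.0, 0.002], [-0.002, 0.002, -1.0]]
force: [-0.0, -0.3, -3.1]
grip_width: 0.0316
finger_force: 59.8
```

Request:
move_arm --plan "-0.002 -0.012 0 0 0 0 0.02; -0.005 -0.037 0 0 0 0 0.02; -0.01 -0.074 0 0 0 0 0.02; -0.016 -0.112 0 0 0 0 0.02; -0.021 -0.15 0 0 0 0 0.02"

```text
t: 37.0
eef_pos: [0.4533, 0.0884, 0.2993]
ee_rot: [[-1.0, 0.018, -0.001], [0.018, 1.0, -0.001], [0.001, -0.001, -1.0]]
force: [1.3, -0.4, -2.1]
grip_width: 0.0321
finger_force: 59.8
```

Request:
move_arm --plan "-0.005 -0.038 0 0 0 0 0.02; -0.01 -0.076 0 0 0 0 0.02; -0.016 -0.114 0 0 0 0 0.02; -0.021 -0.152 0 0 0 0 0.02; -0.027 -0.19 0 0 0 0 0.02"

```text
t: 37.62
eef_pos: [0.4762, -0.1015, 0.2994]
ee_rot: [[-1.0, 0.018, -0.001], [0.018, 1.0, 0.001], [0.001, 0.001, -1.0]]
force: [-0.1, -0.3, -3.2]
grip_width: 0.0321
finger_force: 59.8
```

Request:
move_arm --plan "-0.005 -0.038 0 0 0 -1 0.02; -0.01 -0.076 0 0 0 -2 0.02; -0.016 -0.114 0 0 0 -4 0.02; -0.021 -0.152 0 0 0 -6 0.02; -0.026 -0.187 0 0 0 -7.1 0.02"

```text
t: 38.25
eef_pos: [0.4987, -0.2884, 0.2995]
ee_rot: [[-0.994, -0.106, -0.002], [-0.106, 0.994, 0.0], [0.002, 0.001, -1.0]]
force: [-0.2, 0.0, -2.6]
grip_width: 0.0323
finger_force: 59.8
```

```bash
python3 -c "
from plan import *
g,y=place('red'); report(np.r_[g[:2],.3],y)"
```

```text
t 38.25 pos [ 0.4987 -0.2884  0.2995] zaxis [-0.002   0.0004 -1.    ] F [-0.2304  0.0238 -2.5841] w 0.0323
 tool shift mm [ -2.8 -57.8  -0.6] turn z deg -0.08
```

Request:
move_arm --plan "-0.001 -0.026 0 0 0 0 0.02; -0.002 -0.045 0 0 0 0 0.02; -0.003 -0.055 0 0 0 0 0.02; -0.003 -0.058 0 0 0 0 0.02; -0.003 -0.058 0 0 0 0 0.02"

```text
t: 38.88
eef_pos: [0.51, -0.3424, 0.3]
ee_rot: [[-0.994, -0.108, -0.0], [-0.108, 0.994, 0.001], [0.0, 0.001, -1.0]]
force: [0.1, -0.5, -1.7]
grip_width: 0.032
finger_force: 59.9
```

```bash
python3 -c "
from plan import *
g,y=place('red'); report(g,y)"
```

```text
t 38.88 pos [ 0.51   -0.3424  0.3   ] zaxis [-0.0003  0.0009 -1.    ] F [ 0.0601 -0.4789 -1.742 ] w 0.032
 tool shift mm [  2.6  -3.  210. ] turn z deg 0.04
```

Request:
move_arm --plan "0.002 -0.002 0.01 0 0 0 0.02; 0.002 -0.002 0.035 0 0 0 0.02; 0.002 -0.002 0.06 0 0 0 0.02; 0.002 -0.002 0.085 0 0 0 0.02; 0.002 -0.002 0.11 0 0 0 0.02"

```text
t: 39.5
eef_pos: [0.5084, -0.3441, 0.1888]
ee_rot: [[-0.994, -0.109, -0.0], [-0.109, 0.994, 0.001], [0.0, 0.001, -1.0]]
force: [0.5, -0.4, -2.4]
grip_width: 0.0322
finger_force: 59.9
```

Request:
move_arm --plan "0 0 0.02 0 0 0 0.02; 0 0 0.04 0 0 0 0.02; 0 0 0.06 0 0 0 0.02; 0 0 0.078 0 0 0 0.02; 0 0 0.087 0 0 0 0.02"

```text
t: 40.12
eef_pos: [0.5081, -0.3447, 0.1018]
ee_rot: [[-0.994, -0.108, -0.001], [-0.108, 0.994, 0.001], [0.001, 0.001, -1.0]]
force: [0.2, 0.3, -2.0]
grip_width: 0.0318
finger_force: 59.9
```

Request:
move_arm --plan "0 0 0.004 0 0 0 0.02; 0 0 0.007 0 0 0 0.02; 0 0 0.0085 0 0 0 0.02; 0 0 0.0095 0 0 0 0.02; 0 0 0.01 0 0 0 0.02"

```text
t: 40.75
eef_pos: [0.5087, -0.3451, 0.0934]
ee_rot: [[-0.994, -0.108, 0.0], [-0.108, 0.994, -0.0], [-0.0, -0.0, -1.0]]
force: [-0.3, -0.5, -2.8]
grip_width: 0.0322
finger_force: 59.9
```

Request:
move_arm --plan "0 0 0.0005 0 0 0 0.02; 0 0 0.001 0 0 0 0.02; 0 0 0.0015 0 0 0 0.02"

```text
t: 41.12
eef_pos: [0.5085, -0.3451, 0.0918]
ee_rot: [[-0.994, -0.108, -0.0], [-0.108, 0.994, 0.0], [-0.0, 0.0, -1.0]]
force: [-0.4, 0.7, 0.7]
grip_width: 0.0319
finger_force: 60.3
```

```bash
python3 -c "
from plan import *
g,y=place('red'); report(g,y)"
```

```text
t 41.12 pos [ 0.5085 -0.3451  0.0918] zaxis [-0.      0.0001 -1.    ] F [-0.3671  0.6562  0.6791] w 0.0319
 tool shift mm [ 0.9 -0.4  1.8] turn z deg 0.03
```

Request:
move_arm --plan "0 0 0.0005 0 0 0 0.02; 0 0 0.0005 0 0 0 0.02; 0 0 0.0005 0 0 0 0.036; 0 0 0.0005 0 0 0 0.044; 0 0 0.0005 0 0 0 0.052"

```text
t: 41.75
eef_pos: [0.5087, -0.3452, 0.0911]
ee_rot: [[-0.994, -0.108, 0.0], [-0.108, 0.994, -0.0], [-0.0, -0.0, -1.0]]
force: [-0.4, -0.2, 0.5]
grip_width: 0.0521
finger_force: 0.0
```

Request:
move_arm --plan "0 0 0 0 0 0 0.058; 0 0 -0.015 0 0 0 0.058; 0 0 -0.05 0 0 0 0.058; 0 0 -0.09 0 0 0 0.058; 0 0 -0.14 0 0 0 0.058"

```text
t: 42.38
eef_pos: [0.5082, -0.3449, 0.233]
ee_rot: [[-0.994, -0.108, -0.0], [-0.108, 0.994, 0.0], [0.0, 0.0, -1.0]]
force: [1.5, -0.2, 0.6]
grip_width: 0.0579
finger_force: 0.0
```

Request:
move_arm --plan "0 0.04 -0.02 0 0 0 0.058; 0 0.09 -0.04 0 0 0 0.058; 0 0.14 -0.04 0 0 0 0.058; 0 0.19 -0.04 0 0 0 0.058; 0 0.24 -0.04 0 0 0 0.058"

```text
t: 43.0
eef_pos: [0.4825, -0.1054, 0.2721]
ee_rot: [[-0.994, -0.107, 0.002], [-0.107, 0.994, 0.001], [-0.002, 0.001, -1.0]]
force: [0.1, 0.4, -0.5]
grip_width: 0.0582
finger_force: 0.0
```

Request:
move_arm --plan "0 0.05 0 0 0 0 0.058; 0 0.1 0 0 0 0 0.058; 0 0.15 0 0 0 0 0.058; 0 0.2 0 0 0 0 0.058; 0 0.24 0 0 0 0 0.058"

```text
t: 43.62
eef_pos: [0.4565, 0.1339, 0.2723]
ee_rot: [[-0.994, -0.109, 0.001], [-0.109, 0.994, 0.002], [-0.001, 0.002, -1.0]]
force: [0.5, 0.0, 0.4]
grip_width: 0.0583
finger_force: 0.0
```

Run:
```python
from plan import *
from bench import r
f=r.camera('top')['frame'][:,:,::-1].copy(); g=r.camera('side')['frame'][:,:,::-1]
cv2.imwrite('top_end.png',f)
off=(252,105);s=4.4
im=cv2.resize(f[105:187,252:432],None,fx=s,fy=s,interpolation=cv2.INTER_CUBIC)
x,y,t=P['shelf']
for n,by in dict(bayY,tall=.185,small=-.185).items():
    D,h=dims[n]; q=np.array([(-.063,.017),(-.063,-.017),(-.063+D,-.017),(-.063+D,.017)])+[0,by]
    W=np.c_[q@Rz(t).T+[x,y],np.full(4,.03+h)]
    cv2.polylines(im,[np.int32(((proj(W)-off+.5)*s-.5)*8)],True,(0,255,255),1,cv2.LINE_AA,3)
cv2.imwrite('pics/endtop.png',im)
cv2.imwrite('pics/endside.png',cv2.resize(g[80:270,150:460],None,fx=2.5,fy=2.5))
```

```text
(no output)
```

View pics/endtop.png

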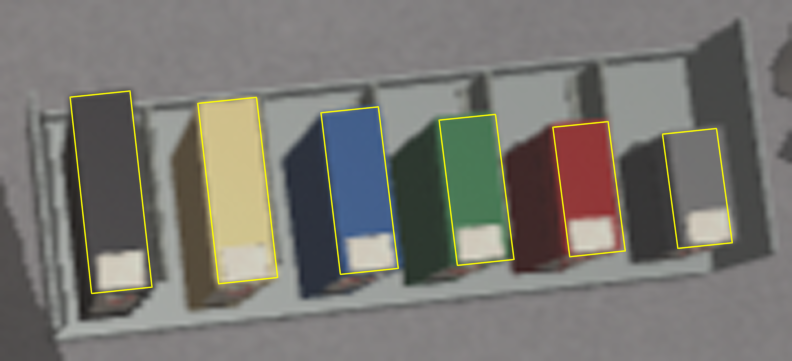

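View pics/endside.png

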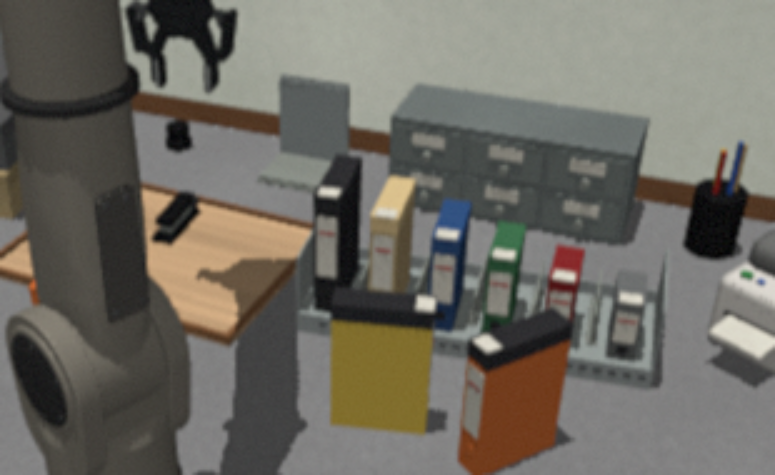

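All four boxes match their target outlines to 1–2 mm. They stand upright, labels out, stepping down along the row, and the filed boxes haven't moved. I'll let it settle briefly and hand in.

Request:
move_arm --plan "0 0 0 0 0 0 0.058; 0 0 0 0 0 0 0.058; 0 0 0 0 0 0 0.058"

```text
t: 44.1
eef_pos: [0.4569, 0.1308, 0.2714]
ee_rot: [[-0.994, -0.106, 0.0], [-0.106, 0.994, 0.0], [-0.0, 0.0, -1.0]]
force: [0.2, -0.0, -0.4]
grip_width: 0.058
finger_force: 0.0
```

```bash
python3 -c "
from bench import r
print(r.hand_in())"
```

```text
the job is handed in; nothing more can be done
None
```

Job handed in at about 44 s with no verdict returned: buff, blue, green and red stand upright in the four inner bays, stepping down from filed_tall to filed_small, within about 2 mm of target in the last top view, and the filed boxes look unmoved.

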